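# Find the beam with the stray slug on the knife-edge balance

## Robot

A 6-joint arm with a two-finger parallel gripper is mounted at the origin on the work surface. World frame = base frame: x ahead of the robot, y to its left, z up, the work surface at z = 0. Lengths are in m, angles in rad, forces in N, time in s.
With the tool pointing down it reaches from about 0.25 to 0.775 m from the base axis. Payload 4 kg.
Tool frame: the origin (TCP) lies on the centre line of the jaws, within the pads' length; the fingertips stand 17 mm ahead of it and the grasp point (between the pads) lies 2 mm behind it; z points along the fingers, y is the line along which they close (so a half turn about z gives the same grasp; the last joint's range is limited). The gripper opens to 94 mm and grips with 3 to 60 N. Pads are 16 mm wide; open, the fingers measure 119 mm over their backs; the gripper's body (75 mm by 177 mm) begins 78 mm behind the grasp point.
Start: joints at [-1.354, 0.087, 1.371, -0, 1.684, -0.103], TCP at [0.173, -0.522, 0.223] pointing down, gripper open.
Joint ranges: [-3.1, 3.1], [-0.76, 2.03], [0.27, 2.55], [-1.08, 4.22], [0.17, 2.65], [-2.57, 2.57]. Speed limits (rad/s): [2.79, 2.79, 3.14, 3.14, 3.14, 3.14].

## Interface

Orientations are given as [roll, pitch, yaw] about the fixed x, y, z axes, in that order (R = Rz(yaw) Ry(pitch) Rx(roll)).
In Python, from bench import robot gives the robot as it stands.
- The arm moves only by the tool servo_tool, never from a script. Its argument "plan" is a list of rows, each a list of 7 numbers: the shift along the tool's x, y, z normalised to -1 to 1, where 1 is 0.1 m, then the turn, a rotation vector about the tool's x, y, z normalised to -1 to 1, where 1 is pi/2 rad, then the finger opening in mm, from 0 to 94. In form: [[x, y, z, ax, ay, az, gripper], ...]. A call has 1 to 12 rows; each row is the pose to reach, as a shift and turn from the pose commanded when the call began, along the tool's axes at that moment; what a row does not reach only later rows make up. A row lasts 1/12 s, in which the tool goes at most 41.7 mm and 7.16 degrees, less where a joint would pass 70% of its speed; a pose out of reach is approached as far as the arm can. A call with a number of a shift or a turn outside -1 to 1 is refused whole. A call with a gripper value outside its range is refused whole. The fingers move at their own pace and stop on an object; the grip force is fixed at half the most. Time passes only in rows, so rows that repeat a pose let the fingers close. It gives the time, the measured TCP pose, the force, the opening and the grip force at its end, in the units of the state.
- robot.get_obs(): the state, without advancing time (a new reading comes with each control period).
- robot.snapshot(name): name is "scene" or "side" or "wrist"; returns the picture (420x560x3 uint8, red, green, blue); there is no depth.
- robot.camera_params(name): a dict with "camera_matrix" (3x3 intrinsics, pixels), "rvec" (rotation vector, rad) and "tvec" (3), from world to camera coordinates, as OpenCV has them; the wrist camera has in their place "tool_from_camera" (4x4, takes a point from camera to tool coordinates, whose origin is the TCP and whose axes are the flange's). Camera axes: x right, y down, z forward; pixel columns grow to the right and rows downward; lengths in m; the calibration is good to about 2 mm. A picture is of the moment at which its call begins: read the wrist's pose just before it. camera_params takes no time and is no camera call.
- robot.close_job(): hands the job in; it is judged then, once.
Trained networks look in the newest picture that a camera, given by its name, has taken for a name from the list of things; names that differ only in an ending like _2 or _b are one class to them, and where a whole thing is asked for, a point or a joint stands for the part that bears it (a point fixed in the world has none). Each returns a list of dicts, best first, with "conf" (0 to 1); they miss things now and then, are a little off and sometimes report something else, mostly with a low value. They report only what shows in the picture. A call takes as long as a camera call. They do not tell look-alikes from the thing itself.
- robot.find_in(thing, camera): "extent" ([centre column, centre row, width, height] in pixels, round what is visible of it).
The state is a dict: "time": time; "joint_positions": joint angles; "qvel": joint speeds; "joint_torque": joint torques, N m; "tool_pos": TCP position; "ee_rot": TCP orientation; "wrist_force": force on the tool from outside, world axes, zero at the start; "wrist_torque": the same for the moment, N m; "width": finger opening in m; "finger_force": force on a finger pad.
Only numpy, scipy, OpenCV 4.12 (cv2) and the standard library are available. Lean on these libraries where they do the work, as an engineer would, in place of code of your own. Each camera call takes 0.05 s, during which the arm holds its last target. There are 200 camera calls.

## Task

One of the two black rack beams with a white middle band has a stray metal slug hidden in one end; outwardly they are alike. Find it with the knife-edge balance: a beam laid lengthwise along the rocker, white band over the knife edge, and let go, either stays about level or tips to the stop. Leave the beam that stays level sitting centred on the balance, and lay the one that tips flat in the red reject tray.

Things in the scene. Friction and masses are not known exactly. Their poses are not given: they have to be found in the camera images.
- beam_a_mid (a point): First beam: hollow satin-black box beam, 240 long x 34 wide x 38 mm high, metal end plugs, 30 mm white band round its middle, lying flat on the table, clear all round. The point is the centre of the beam (19 mm up); x along it, z up. 0.13 kg if sound, 0.24 kg with the slug (balance point then 43 mm off the middle). Pinch across the 34 mm width at the band.
- beam_b_mid (a point): Second, identical-looking beam: hollow satin-black box beam, 240 long x 34 wide x 38 mm high, metal end plugs, 30 mm white band round its middle, lying flat on the table, clear all round. The point is the centre of the beam (19 mm up); x along it, z up. 0.13 kg if sound, 0.24 kg with the slug (balance point then 43 mm off the middle). Pinch across the 34 mm width at the band.
- saddle (a point): Rocker of the knife-edge balance: 200 mm aluminium bar, 24 mm wide, two green pads 40 x 50 mm centred 65 mm either side of the edge. Point: midway between the pads, level with their tops, 101 mm above the table, 16 mm above the edge; x along the bar (beam lies along it), y along the edge. Settles in 1 s: empty or sound beam, within 8 degrees of level; bad beam, tipped to a stop at 12 degrees, staying on.
- tray_in (a point): Red open reject tray, fixed, outside 310 x 170 mm, 34 mm high, walls 5 mm. The point is the centre of its inner floor, 5 mm above the table; x runs along its 310 mm length. The beam fits in lengthwise, flat.
Things that resemble listed ones, but are neither listed nor needed, are in the scene too. There is more than one size of the part that bears saddle; the job needs the larger.

How it is judged:
At the end, for the whole second after the job is handed in: One beam rests on the pads of the balance, its middle within 20 mm of the saddle point along and across the rocker and its length within 17 degrees of the rocker's, and the rocker is level within 8 degrees; the other beam lies flat on the floor of the red tray, inside its walls (angle between saddle's own z axis and vertical below 0.14 rad and ((x of beam_a_mid in the frame of saddle between -0.02 and 0.02 m and y of beam_a_mid in the frame of saddle between -0.02 and 0.02 m and z of beam_a_mid in the frame of saddle between 0.012 and 0.025 m and angle between the x axis of beam_a_mid and the x axis of saddle, either way round below 0.3 rad and x of beam_b_mid in the frame of tray_in between -0.15 and 0.15 m and y of beam_b_mid in the frame of tray_in between -0.08 and 0.08 m and z of beam_b_mid in the frame of tray_in between 0.01 and 0.03 m) or (x of beam_b_mid in the frame of saddle between -0.02 and 0.02 m and y of beam_b_mid in the frame of saddle between -0.02 and 0.02 m and z of beam_b_mid in the frame of saddle between 0.012 and 0.025 m and angle between the x axis of beam_b_mid and the x axis of saddle, either way round below 0.3 rad and x of beam_a_mid in the frame of tray_in between -0.15 and 0.15 m and y of beam_a_mid in the frame of tray_in between -0.08 and 0.08 m and z of beam_a_mid in the frame of tray_in between 0.01 and 0.03 m))); the robot touches nothing.
It also fails if it takes over 72 s, if anything falls off the work surface, if the arm or the gripper's body presses on something with over 40 N, if the wrist force passes 120 N, or if a joint passes its speed limit or range.

## Working session

There is one attempt and no reset: what is moved stays moved. The work goes in short steps, Python scripts to look and compute and a tool call to move; the robot and the scene stay as the last step left them, time stands still between calls to the robot, and variables do not carry over. Pictures are saved under pics/ and viewed, at most 12 in all, crops included, and the job is handed in when it is done.

Besides the shell and the picture viewer there is one more tool, called after "Call:" in YAML: its name, and indented under it one key for each argument. servo_tool: Moves the arm, as the interface text tells. Scaled input: -1 to 1 covers 0.1 m each way for a shift and pi/2 rad each way for a turn. Its arguments: {"type":"object","properties":{"plan":{"type":"array","items":{"type":"array","items":{"type":"number"}}}},"required":["plan"]}

```bash
mkdir -p pics; ls
python3 - <<'E'
from bench import robot
import cv2,numpy as np
a=robot.snapshot("scene");b=robot.snapshot("side")
for n in("scene","side"):
    for t in("beam_a_mid","saddle","tray_in"):
        print(n,t,[(np.round(d["extent"]).tolist(),round(d["conf"],2)) for d in robot.find_in(t,n)])
    p=robot.camera_params(n);R=cv2.Rodrigues(np.array(p["rvec"]))[0];print(np.round(-R.T@np.array(p["tvec"]).ravel(),3),np.round(R[2],2))
cv2.imwrite("pics/s.png",a[...,::-1]);cv2.imwrite("pics/d.png",b[...,::-1])
o=robot.get_obs();print({k:np.round(v,3).tolist() for k,v in o.items()})
E
```

```text
pics
scene beam_a_mid [([430.0, 213.0, 65.0, 98.0], 0.83)]
scene saddle [([304.0, 246.0, 90.0, 80.0], 0.76), ([116.0, 233.0, 69.0, 47.0], 0.66), ([429.0, 215.0, 64.0, 98.0], 0.4)]
scene tray_in [([210.0, 345.0, 203.0, 150.0], 0.8)]
[ 0.759 -0.343  0.8  ] [-0.37  0.38 -0.85]
side beam_a_mid [([145.0, 270.0, 71.0, 80.0], 0.61)]
side saddle [([258.0, 203.0, 78.0, 42.0], 0.91)]
side tray_in [([297.0, 183.0, 120.0, 49.0], 0.87)]
[-0.038  0.863  0.656] [ 0.42 -0.76 -0.49]
{'time': 0.4, 'joint_positions': [-1.354, 0.087, 1.371, 0.0, 1.684, -0.103], 'qvel': [-0.001, -0.001, -0.003, -0.002, 0.001, -0.0], 'joint_torque': [-0.001, -33.951, -30.211, 0.072, 0.026, -0.0], 'tool_pos': [0.173, -0.522, 0.222], 'ee_rot': [-3.141, -0.0, 0.32], 'wrist_force': [-0.502, 0.265, -0.451], 'wrist_torque': [-0.012, 0.011, -0.023], 'finger_force': 0.0, 'width': 0.094}
```

View pics/s.png

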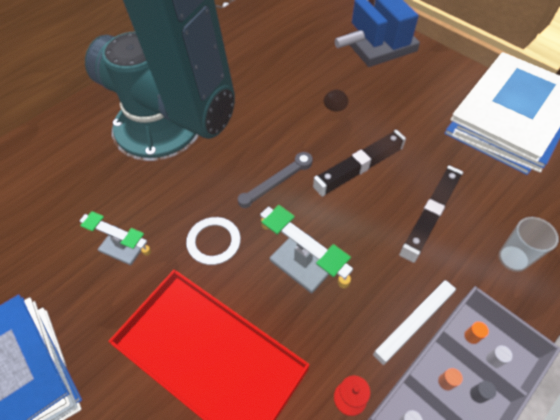

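View pics/d.png

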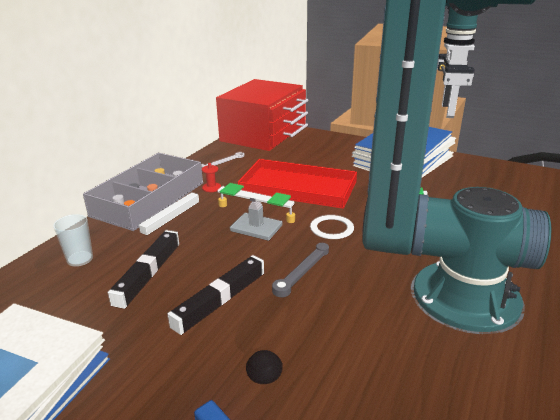

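Scene picture: beams at (362,160) and (433,208). The large balance is at (304,246) and the small look-alike at (116,233). The red tray is at (210,345). A white bar (415,322), a spanner (275,180) and a red drawer box (side view) could be confused with these. I choose the two black beams with white bands, the larger balance and the open tray, and I'll check the choice in a crop.

```bash
cat > h.py <<'E'
from bench import robot
import cv2,numpy as np
from scipy.spatial.transform import Rotation as Ro
def ray(cam,uv,z):
    p=robot.camera_params(cam);K=np.array(p["camera_matrix"])
    R=cv2.Rodrigues(np.array(p["rvec"]))[0];c=-R.T@np.array(p["tvec"]).ravel()
    d=R.T@np.linalg.inv(K)@[*uv,1];return c+d*(z-c[2])/d[2]
def wray(o,uv,z):
    p=robot.camera_params("wrist");T=np.array(p["tool_from_camera"]);K=np.array(p["camera_matrix"])
    R=Ro.from_euler("xyz",o["ee_rot"]).as_matrix()
    c=R@T[:3,3]+o["tool_pos"];d=R@T[:3,:3]@np.linalg.inv(K)@[*uv,1];return c+d*(z-c[2])/d[2]
def go(o,xyz,yaw):
    "shift and turn rows to TCP xyz, tool down at yaw"
    R=Ro.from_euler("xyz",o["ee_rot"]);T=Ro.from_euler("xyz",[np.pi,0,yaw])
    s=R.inv().apply(np.array(xyz)-o["tool_pos"])/.1;r=(R.inv()*T).as_rotvec()/(np.pi/2)
    return np.round(s,3),np.round(r,3)
E
python3 - <<'E'
from h import *
a=cv2.imread("pics/s.png")
cv2.imwrite("pics/c.png",cv2.resize(a[120:300,250:480],None,fx=3.3,fy=3.3,interpolation=cv2.INTER_CUBIC))
for n,uv,z in [("A",(362,158),.038),("A-",(321,182),.038),("A+",(400,135),.038),("B",(434,206),.038),("B-",(411,248),.038),("B+",(455,169),.038),("pad1",(278,219),.101),("pad2",(333,260),.101),
 ("t1",(177,274),.034),("t2",(112,341),.034),("t3",(306,365),.034)]:
    print(n,np.round(ray("scene",uv,z),3))
m=cv2.inRange(cv2.cvtColor(a,cv2.COLOR_BGR2HSV),(45,90,60),(85,255,255))
n,l,st,ce=cv2.connectedComponentsWithStats(m)
for i in range(1,n):
    if st[i,4]>50: print(ce[i],st[i,4],np.round(ray("scene",ce[i],.101),3))
E
```

```text
A [0.446 0.235 0.038]
A- [0.423 0.123 0.038]
A+ [0.466 0.349 0.038]
B [0.632 0.236 0.038]
B- [0.655 0.123 0.038]
B+ [0.611 0.349 0.038]
pad1 [ 0.449 -0.035  0.101]
pad2 [ 0.578 -0.03   0.101]
t1 [ 0.366 -0.226  0.034]
t2 [ 0.384 -0.386  0.034]
t3 [ 0.656 -0.182  0.034]
[277.78834951 218.92815534] 515 [ 0.449 -0.035  0.101]
[ 91.78740157 220.63385827] 254 [ 0.2   -0.277  0.101]
[131.86466165 237.73684211] 266 [ 0.284 -0.247  0.101]
[333.21333333 259.78666667] 600 [ 0.578 -0.029  0.101]
```

View pics/c.png

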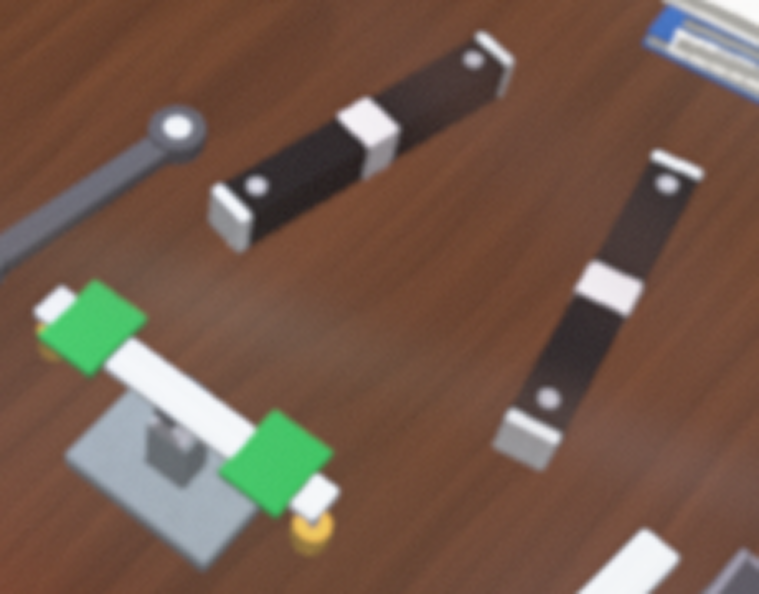

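The crop confirms the two black banded beams and the larger balance with its green pads: pads 130 mm apart, saddle ≈ (0.514, -0.032). Setting out for beam A at (0.445, 0.236), lying at 79°.

Call:
servo_tool:
  plan:
    - [0.79, -1, 0, 0, 0, -0.674, 60]
    - [0.79, -1, 0, 0, 0, -0.674, 60]
    - [0.79, -1, 0, 0, 0, -0.674, 60]
    - [0.79, -1, 0, 0, 0, -0.674, 60]
    - [0.79, -1, 0, 0, 0, -0.674, 60]
    - [0.79, -1, 0, 0, 0, -0.674, 60]
    - [0.79, -1, 0, 0, 0, -0.674, 60]
    - [0.79, -1, 0, 0, 0, -0.674, 60]
    - [0.79, -1, 0, 0, 0, -0.674, 60]

```text
time: 1.15
tool_pos: [0.2165, -0.4023, 0.2226]
ee_rot: [3.141, 0.0, 1.384]
wrist_force: [0.7, 0.0, 1.1]
width: 0.06
finger_force: 0.0
```

Call:
servo_tool:
  plan:
    - [0.4, 0, 0, 0, 0, 0, 60]
    - [0.8, 0, 0, 0, 0, 0, 60]
    - [1, 0.15, 0, 0, 0, 0, 60]

```text
time: 1.4
tool_pos: [0.2493, -0.3041, 0.2225]
ee_rot: [-3.141, -0.001, 1.377]
wrist_force: [0.1, -0.7, 0.5]
width: 0.0597
finger_force: 0.0
```

Call:
servo_tool:
  plan:
    - [0.4, 0, 0, 0, 0, 0, 60]
    - [0.8, 0.1, 0, 0, 0, 0, 60]
    - [1, 0.16, 0, 0, 0, 0, 60]

```text
time: 1.65
tool_pos: [0.2857, -0.209, 0.2229]
ee_rot: [3.14, -0.001, 1.38]
wrist_force: [0.3, -0.2, 0.8]
width: 0.0597
finger_force: 0.0
```

Call:
servo_tool:
  plan:
    - [0.4, 0, 0, 0, 0, 0, 60]
    - [0.8, 0.1, 0, 0, 0, 0, 60]
    - [1, 0.16, 0, 0, 0, 0, 60]

```text
time: 1.9
tool_pos: [0.3204, -0.1137, 0.223]
ee_rot: [3.14, -0.001, 1.381]
wrist_force: [-0.2, 0.2, 0.8]
width: 0.0603
finger_force: 0.0
```

Call:
servo_tool:
  plan:
    - [0.4, 0, 0, 0, 0, 0, 60]
    - [0.8, 0.1, 0, 0, 0, 0, 60]
    - [1, 0.16, 0, 0, 0, 0, 60]

```text
time: 2.15
tool_pos: [0.3552, -0.0184, 0.2229]
ee_rot: [3.14, -0.002, 1.382]
wrist_force: [-0.0, -0.3, -0.1]
width: 0.06
finger_force: 0.0
```

Call:
servo_tool:
  plan:
    - [0.4, 0, 0, 0, 0, 0, 60]
    - [0.8, 0.1, 0, 0, 0, 0, 60]
    - [1, 0.16, 0, 0, 0, 0, 60]

```text
time: 2.4
tool_pos: [0.3901, 0.0769, 0.2227]
ee_rot: [3.141, -0.002, 1.382]
wrist_force: [0.1, -0.1, 0.4]
width: 0.0601
finger_force: 0.0
```

Call:
servo_tool:
  plan:
    - [0.4, 0, 0, 0, 0, 0, 60]
    - [0.8, 0.1, 0, 0, 0, 0, 60]
    - [1, 0.16, 0, 0, 0, 0, 60]

```text
time: 2.65
tool_pos: [0.4249, 0.1721, 0.2224]
ee_rot: [3.141, -0.002, 1.382]
wrist_force: [-0.1, -0.7, 0.2]
width: 0.0598
finger_force: 0.0
```

Call:
servo_tool:
  plan:
    - [0.3, 0.05, 0, 0, 0, 0, 60]
    - [0.6, 0.1, 0, 0, 0, 0, 60]
    - [0.6, 0.1, 0, 0, 0, 0, 60]
    - [0.6, 0.1, 0, 0, 0, 0, 60]
    - [0.6, 0.1, 0, 0, 0, 0, 60]

```text
time: 3.07
tool_pos: [0.4454, 0.225, 0.2223]
ee_rot: [-3.141, 0.001, 1.379]
wrist_force: [-0.8, 0.4, 0.4]
width: 0.06
finger_force: 0.0
```

Run:
```python
from h import *
o=robot.get_obs();a=robot.snapshot("wrist");cv2.imwrite("pics/w1.png",a[...,::-1])
print(o["tool_pos"],o["ee_rot"],o["wrist_force"],o["wrist_torque"]);print(np.round(robot.camera_params("wrist")["tool_from_camera"],3))
np.save("o.npy",o)
```

```text
[0.44539334 0.22497429 0.22231268] [-3.14128098e+00  9.70759322e-04  1.37870429e+00] [-0.76207634  0.43712894  0.41666524] [-0.00019056 -0.0755874  -0.02293331]
[[-0.001 -0.968 -0.251  0.072]
 [ 1.    -0.001 -0.     0.001]
 [ 0.    -0.251  0.968 -0.162]
 [ 0.     0.     0.     1.   ]]
```

View pics/w1.png

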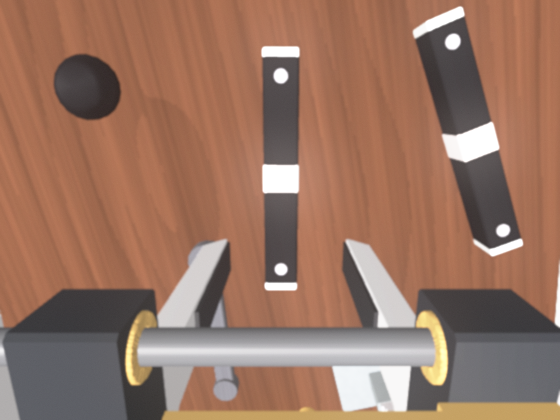

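Wrist view: beam A is vertical in the picture with its band at (281,178) and ends at (281,52) and (281,285), aligned with the tool. Beam B's band is at (471,142).

Run:
```python
from h import *
o=np.load("o.npy",allow_pickle=True).item()
P=lambda u,v:wray(o,(u,v),.038)
c=P(281,178);print(c,P(281,50),P(281,285),"B",P(471,142),P(453,40),P(503,232))
print(go(o,[c[0],c[1],.028],1.379))
```

```text
[0.44343651 0.23746986 0.038     ] [0.46615513 0.35125079 0.038     ] [0.42100563 0.12512998 0.038     ] B [0.62798566 0.2366884  0.038     ] [0.61804463 0.32988625 0.038     ] [0.6540826  0.13962181 0.038     ]
(array([ 0.121, -0.042,  1.943]), array([-0.   ,  0.001, -0.   ]))
```

Call:
servo_tool:
  plan:
    - [0.12, -0.03, 0.4, 0, 0, 0, 60]
    - [0.12, -0.03, 0.8, 0, 0, 0, 60]
    - [0.12, -0.03, 1, 0, 0, 0, 60]

```text
time: 3.37
tool_pos: [0.4428, 0.236, 0.1186]
ee_rot: [-3.138, 0.003, 1.377]
wrist_force: [-0.7, 0.1, -1.2]
width: 0.0598
finger_force: 0.0
```

Call:
servo_tool:
  plan:
    - [0, 0, 0.3, 0, 0, 0, 60]
    - [0, 0, 0.6, 0, 0, 0, 60]
    - [0, 0, 0.8, 0, 0, 0, 60]
    - [0, 0, 0.93, 0, 0, 0, 60]
    - [0, 0, 0.93, 0, 0, 0, 60]
    - [0, 0, 0.93, 0, 0, 0, 20]
    - [0, 0, 0.93, 0, 0, 0, 20]
    - [0, 0, 0.93, 0, 0, 0, 20]
    - [0, 0, 0.93, 0, 0, 0, 20]
    - [0, 0, 0.93, 0, 0, 0, 20]
    - [0, 0, 0.93, 0, 0, 0, 20]
    - [0, 0, 0.93, 0, 0, 0, 20]

```text
time: 4.37
tool_pos: [0.4454, 0.2381, 0.031]
ee_rot: [3.141, -0.001, 1.379]
wrist_force: [-3.4, 0.2, 6.9]
width: 0.0335
finger_force: 30.0
```

Call:
servo_tool:
  plan:
    - [0, 0, -0.2, 0, 0, 0, 20]
    - [0, 0, -0.5, 0, 0, 0, 20]
    - [0, 0, -0.8, 0, 0, 0, 20]
    - [0, 0, -1, 0, 0, 0, 20]
    - [0, 0, -1, 0, 0, 0, 20]
    - [0, 0, -1, 0, 0, 0, 20]
    - [0, 0, -1, 0, 0, 0, 20]

```text
time: 4.95
tool_pos: [0.4441, 0.2373, 0.1276]
ee_rot: [-3.139, 0.002, 1.379]
wrist_force: [-0.3, -0.7, -1.5]
width: 0.0334
finger_force: 30.0
```

Call:
servo_tool:
  plan:
    - [0, 0, -0.2, 0, 0, 0, 20]
    - [0, 0, -0.5, 0, 0, 0, 20]
    - [0, 0, -0.7, 0, 0, 0, 20]
    - [0, 0, -0.7, 0, 0, 0, 20]
    - [0, 0, -0.7, 0, 0, 0, 20]
    - [0, 0, -0.7, 0, 0, 0, 20]
    - [0, 0, -0.7, 0, 0, 0, 20]

```text
time: 5.53
tool_pos: [0.4437, 0.2372, 0.1962]
ee_rot: [-3.137, 0.003, 1.378]
wrist_force: [0.3, 0.2, -0.8]
width: 0.0338
finger_force: 30.0
```

Run:
```python
from h import *
a=[]
for i in range(6):
    s=robot.snapshot("wrist");o=robot.get_obs();a.append([*o["wrist_force"],*o["wrist_torque"]])
cv2.imwrite("pics/w2.png",s[...,::-1])
print(np.mean(a,0).round(3),np.std(a,0).round(2),o["tool_pos"],o["width"],o["ee_rot"])
T=np.array([.514,-.032,.2])
print(go(o,[.514,-.032,.2],.04))
```

```text
[ 0.226 -0.167 -1.355 -0.055 -0.072 -0.002] [0.31 0.5  0.35 0.03 0.03 0.  ] [0.44481301 0.23766447 0.19883641] 0.03377173619241593 [-3.14080409e+00  6.23656804e-04  1.37849258e+00]
(array([-2.515,  1.194, -0.011]), array([-0.   ,  0.001,  0.852]))
```

View pics/w2.png

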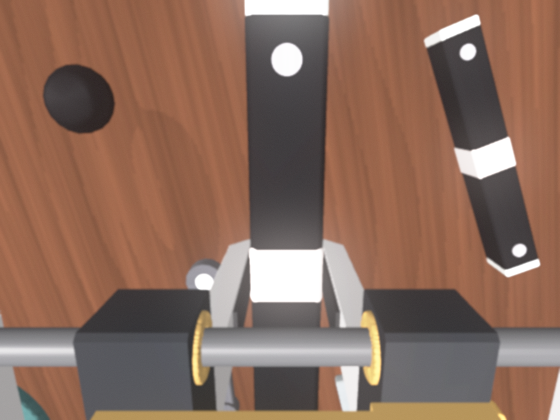

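Beam A is held level at the band (286,275). The wrist force is about -1.36 N, close to a sound 0.13 kg. Now taking it to the balance.

Call:
servo_tool:
  plan:
    - [-0.3, 0.15, 0, 0, 0, 0, 20]
    - [-0.65, 0.3, 0, 0, 0, 0, 20]
    - [-1, 0.5, 0, 0, 0, 0, 20]

```text
time: 6.08
tool_pos: [0.4746, 0.1297, 0.1995]
ee_rot: [3.141, -0.0, 1.382]
wrist_force: [1.0, 0.4, -1.7]
width: 0.0338
finger_force: 30.0
```

Call:
servo_tool:
  plan:
    - [-0.35, 0.15, 0, 0, 0, 0, 20]
    - [-0.7, 0.35, 0, 0, 0, 0, 20]
    - [-1, 0.5, 0, 0, 0, 0, 20]

```text
time: 6.33
tool_pos: [0.5054, 0.0199, 0.1996]
ee_rot: [3.141, 0.001, 1.378]
wrist_force: [-0.0, -0.1, -0.9]
width: 0.0337
finger_force: 30.0
```

Call:
servo_tool:
  plan:
    - [-0.15, 0.1, 0, 0, 0, 0.07, 20]
    - [-0.3, 0.15, 0, 0, 0, 0.15, 20]
    - [-0.4, 0.2, 0, 0, 0, 0.23, 20]
    - [-0.5, 0.2, 0, 0, 0, 0.31, 20]
    - [-0.51, 0.2, 0, 0, 0, 0.39, 20]
    - [-0.51, 0.2, 0, 0, 0, 0.47, 20]
    - [-0.51, 0.2, 0, 0, 0, 0.55, 20]
    - [-0.51, 0.2, 0, 0, 0, 0.63, 20]
    - [-0.51, 0.2, 0, 0, 0, 0.71, 20]
    - [-0.51, 0.2, 0, 0, 0, 0.78, 20]
    - [-0.51, 0.2, 0, 0, 0, 0.852, 20]
    - [-0.51, 0.2, 0, 0, 0, 0.852, 20]

```text
time: 7.33
tool_pos: [0.5148, -0.0316, 0.1994]
ee_rot: [3.141, -0.0, 0.038]
wrist_force: [-0.1, 1.0, -1.4]
width: 0.0338
finger_force: 30.0
```

```bash
cat >> h.py <<'E'
def green(a,amin=60):
    m=cv2.inRange(cv2.cvtColor(a,cv2.COLOR_RGB2HSV),(45,90,60),(85,255,255))
    n,l,st,ce=cv2.connectedComponentsWithStats(m)
    return [(ce[i].round(1),st[i].tolist()) for i in range(1,n) if st[i,4]>amin]
E
python3 - <<'E'
from h import *
s=robot.snapshot("wrist");o=robot.get_obs();d=robot.snapshot("side")
cv2.imwrite("pics/w3.png",np.hstack([s,d])[...,::-1][:, :])
print(o["tool_pos"],o["ee_rot"],o["wrist_force"])
for c,st in green(s): print("w",c,st,wray(o,c,.101).round(4))
for c,st in green(d): print("s",c,st,ray("side",c,.101).round(4))
b0=wray(o,(286,275),o["tool_pos"][2]+.007);print("band",b0,go(o,b0,.04))
im=cv2.resize(np.hstack([s,d]),(800,300))[...,::-1];cv2.imwrite("pics/w3.png",im)
E
```

```text
[ 0.51482895 -0.03157448  0.19944075] [ 3.14151562e+00 -6.68985788e-05  4.24746223e-02] [ 0.44910133  0.06030059 -0.57007901]
s [231.1 188.9] [220, 183, 23, 13, 184] [ 0.5745 -0.0244  0.101 ]
s [379.7 188.5] [374, 185, 12, 8, 90] [ 0.2483 -0.1872  0.101 ]
s [278.7 199.1] [267, 193, 24, 14, 200] [ 0.4446 -0.0301  0.101 ]
band [ 0.51540796 -0.03273674  0.20644075] (array([ 0.005,  0.012, -0.07 ]), array([ 0.   , -0.   ,  0.002]))
```

View pics/w3.png

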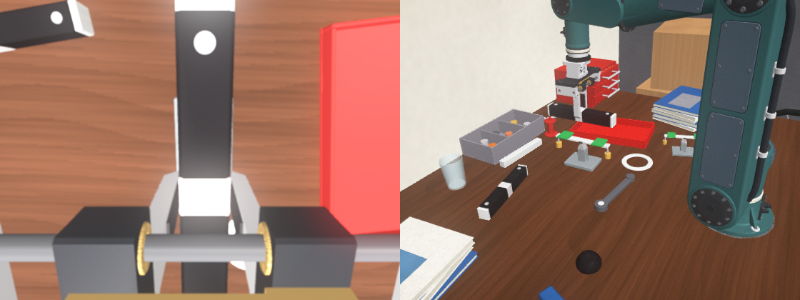

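The side view shows the beam above the pads, and the side and scene estimates of the saddle agree within 5 mm. Lowering.

Call:
servo_tool:
  plan:
    - [-0.03, -0.03, 0.2, 0, 0, 0, 20]
    - [-0.03, -0.03, 0.4, 0, 0, 0, 20]
    - [-0.03, -0.03, 0.52, 0, 0, 0, 20]
    - [-0.03, -0.03, 0.57, 0, 0, 0, 20]
    - [-0.03, -0.03, 0.6, 0, 0, 0, 20]
    - [-0.03, -0.03, 0.62, 0, 0, 0, 20]
    - [-0.03, -0.03, 0.63, 0, 0, 0, 20]
    - [-0.03, -0.03, 0.64, 0, 0, 0, 20]
    - [-0.03, -0.03, 0.65, 0, 0, 0, 20]
    - [-0.03, -0.03, 0.66, 0, 0, 0, 20]
    - [-0.03, -0.03, 0.67, 0, 0, 0, 20]
    - [-0.03, -0.03, 0.67, 0, 0, 0, 20]

```text
time: 8.43
tool_pos: [0.5117, -0.0287, 0.1324]
ee_rot: [3.141, 0.0, 0.04]
wrist_force: [0.1, -1.1, -1.0]
width: 0.034
finger_force: 30.0
```

Run:
```python
from h import *
F=[]
for i in range(4):
    robot.snapshot("side");o=robot.get_obs();F.append([*o["wrist_force"],*o["wrist_torque"],*o["tool_pos"]])
print(np.mean(F,0).round(3))
for c,st in green(robot.snapshot("side")): print("s",c,st,ray("side",c,.101).round(4))
```

```text
[ 0.098 -0.203 -1.645  0.01  -0.013 -0.004  0.512 -0.029  0.133]
s [379.7 188.5] [374, 185, 12, 8, 90] [ 0.2483 -0.1872  0.101 ]
s [227.5 192.1] [220, 189, 16, 7, 63] [ 0.5732 -0.0062  0.101 ]
s [275.3 202.5] [267, 200, 17, 7, 70] [ 0.444  -0.0119  0.101 ]
```

Call:
servo_tool:
  plan:
    - [0, 0, 0.01, 0, 0, 0, 20]
    - [0, 0, 0.02, 0, 0, 0, 20]
    - [0, 0, 0.02, 0, 0, 0, 20]
    - [0, 0, 0.02, 0, 0, 0, 20]

```text
time: 9.02
tool_pos: [0.512, -0.0287, 0.1319]
ee_rot: [3.141, -0.001, 0.04]
wrist_force: [-2.2, 0.3, 5.2]
width: 0.0343
finger_force: 30.0
```

Run:
```python
from h import *
F=[]
for i in range(4):
    s=robot.snapshot("side");o=robot.get_obs();F.append([*o["wrist_force"],*o["wrist_torque"],*o["tool_pos"]])
print(np.mean(F,0).round(3))
cv2.imwrite("pics/d2.png",cv2.resize(s[140:260,160:340],None,fx=4,fy=4,interpolation=cv2.INTER_CUBIC)[...,::-1])
```

```text
[-1.806  0.394  5.066  0.106  0.52  -0.014  0.512 -0.029  0.132]
```

View pics/d2.png

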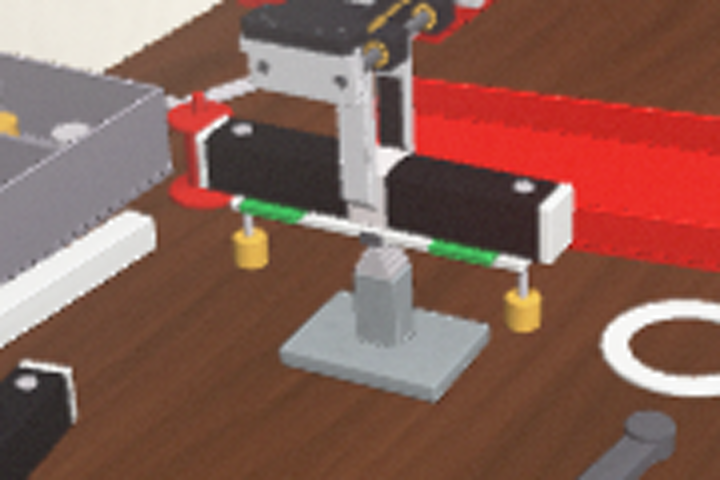

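The beam is in contact with both pads (pads at (270,211) and (463,252)), with the band over the pivot (375,240). Releasing.

Call:
servo_tool:
  plan:
    - [0, 0, -0.01, 0, 0, 0, 40]
    - [0, 0, -0.01, 0, 0, 0, 60]
    - [0, 0, -0.01, 0, 0, 0, 60]
    - [0, 0, -0.01, 0, 0, 0, 60]
    - [0, 0, -0.3, 0, 0, 0, 60]
    - [0, 0, -0.6, 0, 0, 0, 60]
    - [0, 0, -0.9, 0, 0, 0, 60]
    - [0, 0, -0.9, 0, 0, 0, 60]
    - [0, 0, -0.9, 0, 0, 0, 60]
    - [0, 0, -0.9, 0, 0, 0, 60]
    - [0, 0, -0.9, 0, 0, 0, 60]
    - [0, 0, -0.9, 0, 0, 0, 60]

```text
time: 10.22
tool_pos: [0.5108, -0.0285, 0.2184]
ee_rot: [-3.141, 0.004, 0.04]
wrist_force: [0.4, 0.3, 0.0]
width: 0.0599
finger_force: 0.0
```

Call:
servo_tool:
  plan:
    - [0, 0, 0, 0, 0, 0, 60]
    - [0, 0, 0, 0, 0, 0, 60]
    - [0, 0, 0, 0, 0, 0, 60]
    - [0, 0, 0, 0, 0, 0, 60]
    - [0, 0, 0, 0, 0, 0, 60]
    - [0, 0, 0, 0, 0, 0, 60]

```text
time: 10.72
tool_pos: [0.5117, -0.0287, 0.2205]
ee_rot: [3.142, -0.0, 0.04]
wrist_force: [-0.6, -0.6, -0.2]
width: 0.0597
finger_force: 0.0
```

Run:
```python
from h import *
s=robot.snapshot("side");w=robot.snapshot("wrist");o=robot.get_obs();np.save("o2.npy",o)
print(o["tool_pos"],o["ee_rot"],o["wrist_force"],go(o,[.628,.238,.2],1.763))
i=cv2.resize(s[140:260,160:340],(540,360),interpolation=cv2.INTER_CUBIC)
cv2.imwrite("pics/d3.png",np.hstack([i,cv2.resize(w,(260,360))])[...,::-1]);cv2.imwrite("pics/w4.png",w[...,::-1])
print(green(s))
```

```text
[ 0.51173194 -0.02866302  0.22055405] [ 3.14149386e+00 -1.79674078e-04  4.01908354e-02] [-0.25860278 -0.93588381 -0.11929524] (array([ 1.269, -2.618,  0.206]), array([ 0.   , -0.   , -1.097]))
[(array([379.7, 188.5]), [374, 185, 12, 8, 90]), (array([227.4, 191.9]), [220, 189, 16, 7, 65]), (array([275.2, 202.9]), [267, 200, 18, 7, 71])]
```

View pics/d3.png

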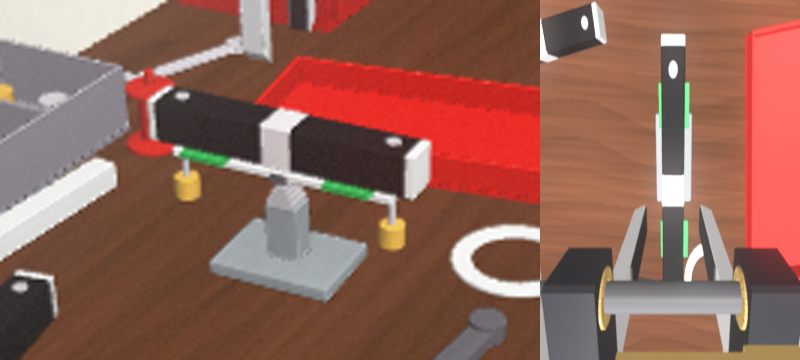

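The balance is level after more than 1 s. The pads in the side view are at (227,192) and (275,203), unchanged, and the band is over the knife edge. Beam A is sound, so B goes to the tray. Moving to B.

Call:
servo_tool:
  plan:
    - [0.15, -0.3, 0, 0, 0, 0, 60]
    - [0.3, -0.65, 0, 0, 0, 0, 60]
    - [0.5, -1, 0, 0, 0, 0, 60]

```text
time: 11.07
tool_pos: [0.5578, 0.0738, 0.221]
ee_rot: [3.141, -0.001, 0.038]
wrist_force: [0.4, -0.5, 1.6]
width: 0.06
finger_force: 0.0
```

Call:
servo_tool:
  plan:
    - [0.15, -0.35, 0, 0, 0, 0, 60]
    - [0.3, -0.7, 0, 0, 0, 0, 60]
    - [0.5, -1, 0, 0, 0, 0, 60]

```text
time: 11.32
tool_pos: [0.6035, 0.1777, 0.2207]
ee_rot: [-3.141, -0.0, 0.041]
wrist_force: [0.8, -0.1, -0.3]
width: 0.0596
finger_force: 0.0
```

Call:
servo_tool:
  plan:
    - [0.1, -0.3, 0, 0, 0, -0.08, 60]
    - [0.27, -0.5, 0, 0, 0, -0.15, 60]
    - [0.27, -0.62, 0, 0, 0, -0.23, 60]
    - [0.27, -0.62, 0, 0, 0, -0.31, 60]
    - [0.27, -0.62, 0, 0, 0, -0.39, 60]
    - [0.27, -0.62, 0, 0, 0, -0.47, 60]
    - [0.27, -0.62, 0, 0, 0, -0.55, 60]

```text
time: 11.9
tool_pos: [0.6281, 0.2385, 0.2202]
ee_rot: [-3.141, 0.0, 0.907]
wrist_force: [-0.5, 0.4, -0.6]
width: 0.0601
finger_force: 0.0
```

Call:
servo_tool:
  plan:
    - [0, 0, 0, 0, 0, -0.08, 60]
    - [0, 0, 0, 0, 0, -0.16, 60]
    - [0, 0, 0, 0, 0, -0.24, 60]
    - [0, 0, 0, 0, 0, -0.32, 60]
    - [0, 0, 0, 0, 0, -0.4, 60]
    - [0, 0, 0, 0, 0, -0.48, 60]
    - [0, 0, 0, 0, 0, -0.545, 60]
    - [0, 0, 0, 0, 0, -0.545, 60]
    - [0, 0, 0, 0, 0, -0.545, 60]

```text
time: 12.65
tool_pos: [0.6281, 0.2382, 0.2204]
ee_rot: [-3.142, 0.0, 1.754]
wrist_force: [-0.2, 0.4, -0.6]
width: 0.0599
finger_force: 0.0
```

Run:
```python
from h import *
w=robot.snapshot("wrist");o=robot.get_obs();np.save("o.npy",o)
print(o["tool_pos"],o["ee_rot"]);cv2.imwrite("pics/w5.png",w[...,::-1])
a=cv2.imread("pics/s.png");m=cv2.inRange(a,(0,0,120),(60,60,255))
n,l,st,ce=cv2.connectedComponentsWithStats(m);i=1+np.argmax(st[1:,4]);print(st[i])
cv2.imwrite("pics/w5t.png",np.hstack([cv2.resize(w,(400,300))[...,::-1],cv2.resize(a[260:420,100:320],(400,300))]))
```

```text
[0.62809007 0.23823747 0.22038388] [-3.14150975e+00  1.15523727e-04  1.75438752e+00]
[  108   270   202   150 17198]
```

View pics/w5t.png

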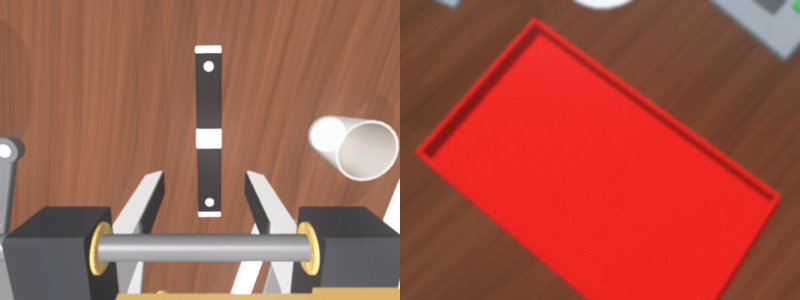

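Beam B is centred, with its band at about (291,193) full-scale and ends at (291,67) and (293,301). Tray rim corners in the scene image are at (174,270), (109,341) and (309,365).

Run:
```python
from h import *
o=np.load("o.npy",allow_pickle=True).item()
P=lambda u,v:wray(o,(u,v),.038)
c=P(291,193);e=P(291,67)-P(293,301);y=np.arctan2(e[1],e[0]);print(c,y,go(o,[c[0],c[1],.03],y))
a,b,d=[ray("scene",p,.034) for p in((173.7,269.6),(109.4,341),(309,365))];L=d-a;W=b-a
print(np.linalg.norm(L),np.linalg.norm(W),(b+d)/2,np.arctan2(L[1],L[0]))
```

```text
[0.63359461 0.23644616 0.038     ] 1.7655478033555705 (array([-0.027,  0.051,  1.904]), array([-0.   ,  0.   , -0.007]))
0.3085057730385125 0.1666714083502053 [ 0.52013305 -0.2839089   0.034     ] 0.14953770315969103
```

Call:
servo_tool:
  plan:
    - [-0.03, 0.05, 0.4, 0, 0, -0.007, 60]
    - [-0.03, 0.05, 0.8, 0, 0, -0.007, 60]
    - [-0.03, 0.05, 1, 0, 0, -0.007, 60]

```text
time: 12.95
tool_pos: [0.6317, 0.2354, 0.1153]
ee_rot: [-3.135, 0.001, 1.765]
wrist_force: [-0.1, 0.3, -0.9]
width: 0.0602
finger_force: 0.0
```

Call:
servo_tool:
  plan:
    - [0, 0, 0.3, 0, 0, 0, 60]
    - [0, 0, 0.6, 0, 0, 0, 60]
    - [0, 0, 0.8, 0, 0, 0, 60]
    - [0, 0, 0.9, 0, 0, 0, 60]
    - [0, 0, 0.9, 0, 0, 0, 60]
    - [0, 0, 0.9, 0, 0, 0, 20]
    - [0, 0, 0.9, 0, 0, 0, 20]
    - [0, 0, 0.9, 0, 0, 0, 20]
    - [0, 0, 0.9, 0, 0, 0, 20]
    - [0, 0, 0.9, 0, 0, 0, 20]
    - [0, 0, 0.9, 0, 0, 0, 20]
    - [0, 0, 0.9, 0, 0, 0, 20]

```text
time: 13.95
tool_pos: [0.6347, 0.2365, 0.0325]
ee_rot: [3.138, -0.0, 1.768]
wrist_force: [-0.7, -0.6, 6.4]
width: 0.0338
finger_force: 30.0
```

Call:
servo_tool:
  plan:
    - [0, 0, -0.2, 0, 0, 0, 20]
    - [0, 0, -0.4, 0, 0, 0, 20]
    - [0, 0, -0.7, 0, 0, 0, 20]
    - [0, 0, -1, 0, 0, 0, 20]
    - [0, 0, -1, 0, 0, 0, 20]

```text
time: 14.37
tool_pos: [0.6365, 0.2371, 0.1374]
ee_rot: [3.13, -0.001, 1.768]
wrist_force: [1.3, 0.5, 0.4]
width: 0.0338
finger_force: 30.0
```

Call:
servo_tool:
  plan:
    - [0, 0, -0.2, 0, 0, 0, 20]
    - [0, 0, -0.5, 0, 0, 0, 20]
    - [0, 0, -0.8, 0, 0, 0, 20]
    - [0, 0, -1, 0, 0, 0, 20]
    - [0, 0, -1, 0, 0, 0, 20]
    - [0, 0, -1, 0, 0, 0, 20]

```text
time: 14.87
tool_pos: [0.6337, 0.2362, 0.2297]
ee_rot: [3.141, 0.0, 1.768]
wrist_force: [-0.3, 0.9, -2.7]
width: 0.0339
finger_force: 30.0
```

Run:
```python
from h import *
a=[]
for i in range(5):
    s=robot.snapshot("wrist");o=robot.get_obs();a.append([*o["wrist_force"],*o["wrist_torque"]])
cv2.imwrite("pics/w6.png",s[...,::-1])
print(np.mean(a,0).round(3),o["tool_pos"],o["width"],o["ee_rot"])
```

```text
[ 2.35e-01 -2.18e-01 -3.28e+00 -1.29e-01 -1.04e-01  1.00e-03] [0.63258791 0.23591779 0.22699559] 0.033527058930327584 [-3.13612430e+00  5.59962361e-04  1.76788211e+00]
```

View pics/w6.png

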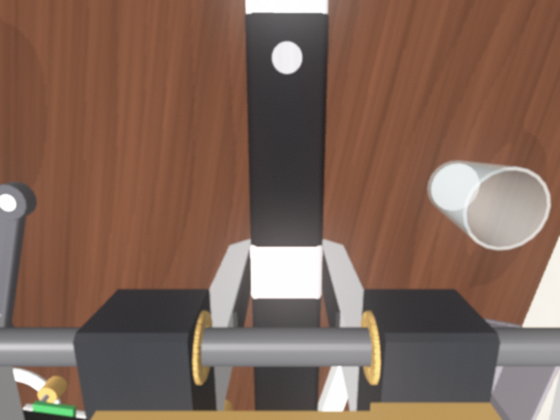

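Beam B is held level (band at (286,272)) and weighs about 3.3 N by the wrist force, clearly the heavy one. Carrying it to the tray centre (0.520, -0.284) at yaw 0.15.

Call:
servo_tool:
  plan:
    - [-0.25, -0.1, 0, 0, 0, 0, 20]
    - [-0.6, -0.25, 0, 0, 0, 0, 20]
    - [-1, -0.43, 0, 0, 0, 0, 20]

```text
time: 15.37
tool_pos: [0.6107, 0.132, 0.2281]
ee_rot: [-3.139, -0.0, 1.771]
wrist_force: [0.3, -0.3, -2.0]
width: 0.0338
finger_force: 30.0
```

Call:
servo_tool:
  plan:
    - [-0.35, -0.15, 0, 0, 0, 0, 20]
    - [-0.7, -0.3, 0, 0, 0, 0, 20]
    - [-1, -0.43, 0, 0, 0, 0, 20]

```text
time: 15.62
tool_pos: [0.5876, 0.0231, 0.2291]
ee_rot: [-3.139, 0.0, 1.767]
wrist_force: [-0.5, 0.1, -2.3]
width: 0.0338
finger_force: 30.0
```

Call:
servo_tool:
  plan:
    - [-0.35, -0.15, 0, 0, 0, 0, 20]
    - [-0.7, -0.3, 0, 0, 0, 0, 20]
    - [-1, -0.43, 0, 0, 0, 0, 20]

```text
time: 15.87
tool_pos: [0.565, -0.0833, 0.2292]
ee_rot: [-3.14, -0.0, 1.767]
wrist_force: [0.5, -0.0, -2.2]
width: 0.0337
finger_force: 30.0
```

Call:
servo_tool:
  plan:
    - [-0.35, -0.15, 0, 0, 0, 0, 20]
    - [-0.7, -0.3, 0, 0, 0, 0, 20]
    - [-1, -0.43, 0, 0, 0, 0, 20]

```text
time: 16.12
tool_pos: [0.5425, -0.1897, 0.2292]
ee_rot: [-3.14, -0.0, 1.767]
wrist_force: [0.4, -0.2, -2.2]
width: 0.034
finger_force: 30.0
```

Call:
servo_tool:
  plan:
    - [-0.3, -0.15, 0, 0, 0, 0.07, 20]
    - [-0.6, -0.3, 0, 0, 0, 0.14, 20]
    - [-0.8, -0.4, 0, 0, 0, 0.21, 20]
    - [-0.88, -0.41, 0, 0, 0, 0.29, 20]
    - [-0.88, -0.41, 0, 0, 0, 0.37, 20]
    - [-0.88, -0.41, 0, 0, 0, 0.44, 20]
    - [-0.88, -0.41, 0, 0, 0, 0.515, 20]

```text
time: 16.7
tool_pos: [0.5201, -0.2822, 0.2288]
ee_rot: [-3.139, 0.0, 0.952]
wrist_force: [0.1, 0.3, -2.7]
width: 0.0337
finger_force: 30.0
```

Call:
servo_tool:
  plan:
    - [0, 0, 0, 0, 0, 0.07, 20]
    - [0, 0, 0, 0, 0, 0.14, 20]
    - [0, 0, 0, 0, 0, 0.22, 20]
    - [0, 0, 0, 0, 0, 0.3, 20]
    - [0, 0, 0, 0, 0, 0.38, 20]
    - [0, 0, 0, 0, 0, 0.45, 20]
    - [0, 0, 0, 0, 0, 0.515, 20]
    - [0, 0, 0, 0, 0, 0.515, 20]
    - [0, 0, 0, 0, 0, 0.515, 20]
    - [0, 0, 0, 0, 0, 0.515, 20]

```text
time: 17.53
tool_pos: [0.5205, -0.2817, 0.2297]
ee_rot: [-3.141, 0.001, 0.152]
wrist_force: [0.4, 0.6, -2.3]
width: 0.0336
finger_force: 30.0
```

Run:
```python
from h import *
w=robot.snapshot("wrist");s=robot.snapshot("scene");o=robot.get_obs()
print(o["tool_pos"],o["ee_rot"],o["wrist_force"],go(o,[.52,-.284,.04],.15))
cv2.imwrite("pics/w7.png",np.hstack([cv2.resize(x,(400,300)) for x in(w,s)])[...,::-1])
```

```text
[ 0.52060255 -0.28182223  0.23008916] [-3.14118090e+00  4.90996339e-04  1.51341610e-01] [-0.98150425  0.02217426 -1.35590468] (array([-0.008,  0.021,  1.901]), array([-0.   ,  0.   ,  0.001]))
```

View pics/w7.png

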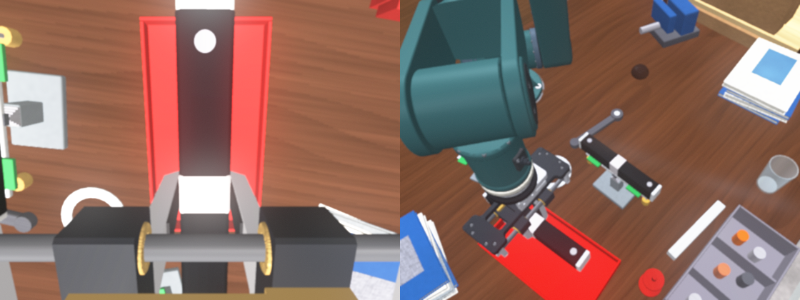

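Beam B is lined up over the tray (wrist view: tray walls parallel either side, at columns 145 and 265), and beam A is still level on the balance. Lowering.

Call:
servo_tool:
  plan:
    - [0, 0.02, 0.3, 0, 0, 0, 20]
    - [0, 0.02, 0.65, 0, 0, 0, 20]
    - [0, 0.02, 1, 0, 0, 0, 20]

```text
time: 17.88
tool_pos: [0.5217, -0.2845, 0.1308]
ee_rot: [3.139, -0.003, 0.151]
wrist_force: [-0.8, 0.1, -2.2]
width: 0.0337
finger_force: 30.0
```

Call:
servo_tool:
  plan:
    - [0, 0, 0.25, 0, 0, 0, 20]
    - [0, 0, 0.5, 0, 0, 0, 20]
    - [0, 0, 0.65, 0, 0, 0, 20]
    - [0, 0, 0.75, 0, 0, 0, 20]
    - [0, 0, 0.82, 0, 0, 0, 20]
    - [0, 0, 0.86, 0, 0, 0, 20]
    - [0, 0, 0.88, 0, 0, 0, 20]
    - [0, 0, 0.9, 0, 0, 0, 20]
    - [0, 0, 0.91, 0, 0, 0, 20]
    - [0, 0, 0.91, 0, 0, 0, 20]

```text
time: 18.72
tool_pos: [0.5215, -0.2842, 0.0403]
ee_rot: [3.141, -0.001, 0.15]
wrist_force: [0.6, 0.3, -2.8]
width: 0.0339
finger_force: 30.0
```

Call:
servo_tool:
  plan:
    - [0, 0, 0.005, 0, 0, 0, 20]
    - [0, 0, 0.01, 0, 0, 0, 20]
    - [0, 0, 0.01, 0, 0, 0, 20]

```text
time: 18.97
tool_pos: [0.5211, -0.284, 0.0387]
ee_rot: [3.141, -0.0, 0.15]
wrist_force: [0.5, -0.6, -2.6]
width: 0.0336
finger_force: 30.0
```

About 1 mm of gap left; one more small step, then release and retreat.

Call:
servo_tool:
  plan:
    - [0, 0, 0.01, 0, 0, 0, 20]
    - [0, 0, 0.015, 0, 0, 0, 20]
    - [0, 0, 0.015, 0, 0, 0, 20]
    - [0, 0, 0.01, 0, 0, 0, 45]
    - [0, 0, 0.01, 0, 0, 0, 65]
    - [0, 0, 0.01, 0, 0, 0, 65]
    - [0, 0, 0.01, 0, 0, 0, 65]
    - [0, 0, -0.3, 0, 0, 0, 65]
    - [0, 0, -0.65, 0, 0, 0, 65]
    - [0, 0, -1, 0, 0, 0, 65]
    - [0, 0, -1, 0, 0, 0, 65]
    - [0, 0, -1, 0, 0, 0, 65]

```text
time: 19.97
tool_pos: [0.5227, -0.285, 0.1422]
ee_rot: [3.137, -0.005, 0.15]
wrist_force: [1.2, 0.2, -0.5]
width: 0.0652
finger_force: 0.0
```

Call:
servo_tool:
  plan:
    - [0, 0.2, -0.3, 0, 0, 0, 65]
    - [0, 0.5, -0.6, 0, 0, 0, 65]
    - [0, 0.7, -0.8, 0, 0, 0, 65]
    - [0, 0.7, -0.8, 0, 0, 0, 65]
    - [0, 0.7, -0.8, 0, 0, 0, 65]
    - [0, 0.7, -0.8, 0, 0, 0, 65]

```text
time: 20.47
tool_pos: [0.5307, -0.352, 0.2157]
ee_rot: [-3.138, 0.003, 0.15]
wrist_force: [-0.2, 0.0, -0.7]
width: 0.0649
finger_force: 0.0
```

Run:
```python
from h import *
s=robot.snapshot("side");c=robot.snapshot("scene");o=robot.get_obs()
print(o["time"],o["wrist_force"],green(s))
i=cv2.resize(s[120:260,180:380],(440,308),interpolation=cv2.INTER_CUBIC);j=cv2.resize(c[100:420,80:460],(360,308))
cv2.imwrite("pics/f.png",np.hstack([i,j])[...,::-1])
```

```text
20.5667 [0.26691524 0.15893975 0.08186553] [(array([227.4, 192. ]), [220, 189, 16, 7, 63]), (array([275.3, 203. ]), [267, 200, 18, 7, 70])]
```

View pics/f.png

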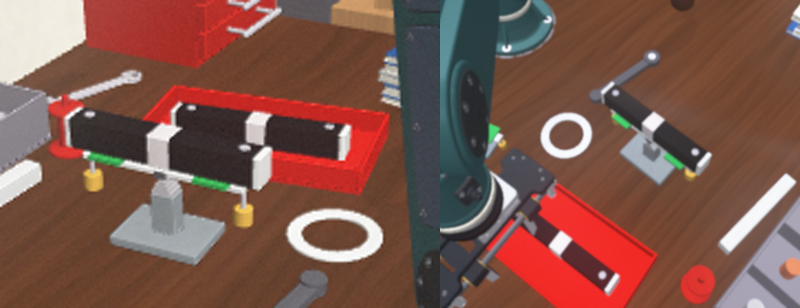

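Beam A sits level and centred on the balance (band over the knife at (163,150)). Beam B lies flat inside the tray (band at (258,130)), and the robot is clear.

```bash
python3 -c "
from bench import robot
print(robot.close_job())"
```

```text
the job is handed in; nothing more can be done
None
```

Job handed in at about 20.6 s: beam A stayed level and is centred on the balance; beam B, found bad by elimination and its clearly greater weight in the gripper (not itself tried on the balance), lies flat in the red tray.

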